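Take the slant board down to its second notch

ROBOT

A 6-joint arm with a two-finger parallel gripper is mounted at the origin on a cart in front of the work surface, level with it; the furniture and walls round the work are solid. World frame = base frame: x ahead of the robot, y to its left, z up, the work surface at z = 0. Lengths are in m, angles in degrees, forces in N, time in s.
With the tool pointing down it reaches from about 0.375 to 0.9 m from the base axis. Payload 3.1 kg.
Tool frame: the origin (TCP) lies on the centre line of the jaws, within the pads' length; the fingertips stand 17 mm ahead of it and the grasp point (between the pads) lies 2 mm behind it; z points along the fingers, y is the line along which they close (so a half turn about z gives the same grasp; the last joint's range is limited). The gripper opens to 87 mm and grips with 3 to 60 N. Pads are 19 mm wide; open, the fingers measure 117 mm over their backs; the gripper's body (75 mm by 190 mm) begins 51 mm behind the grasp point.
Start: joints at [-78.352, 30.224, 82.088, -0, 67.689, -10.227], TCP at [0.233, -0.58, 0.24] pointing down, gripper open.
Joint ranges: [-176.69, 176.69], [-43.24, 126.21], [12.49, 139.97], [-82, 262], [0, 151.66], [-163.58, 163.58]. Speed limits (degrees/s): [159.86, 159.86, 180, 180, 180, 180].

INTERFACE

Orientations are given as a 3x3 rotation matrix whose columns are the frame's x, y, z axes.
In Python, from rig import bot, imaging, finder gives the robot as it stands. The module is installed in compiled form; this text tells all that it offers.
- The arm moves only by the tool play_rows, never from a script. Its argument "motion" is a list that holds one entry, the list of rows, each a list of 6 numbers: the shift along the tool's x, y, z in parts of the range, where 1.0 means 50 cm, then the turn, a rotation vector about the tool's x, y, z in parts of the range, where 1.0 means 180 degrees. In form: [[[dx, dy, dz, wx, wy, wz], ...]]. A call has 1 to 8 rows; each row is the pose to reach, as a shift and turn from the pose commanded when the call began, along the tool's axes at that moment; what a row does not reach only later rows make up. A row lasts 1/12 s, in which the tool goes at most 41.7 mm and 7.16 degrees, less where a joint would pass 70% of its speed; a pose out of reach is approached as far as the arm can. No shift or turn number may pass 1 either way. A call with a gripper value outside its range is refused whole. "fingers" is the finger opening in m, from 0 to 0.087, set as the call begins (left out, the last holds). The fingers move at their own pace and stop on an object; the grip force is fixed at half the most. Time passes only in rows, so rows that repeat a pose let the fingers close. It gives the time, the measured TCP pose, the force, the opening and the grip force at its end, in the units of the state.
- bot.read_state(): the state, without advancing time (a new reading comes with each control period).
- imaging.capture(name): name is "side" or "top"; returns a dict with "frame" (480x640x3 uint8, red, green, blue), "camera_matrix" (3x3 intrinsics, pixels), "k1" (the pictures are not rectified: a ray, as slopes to the right and down, at radius r is drawn at 1 + k1 r^2 times it, then the intrinsics apply), "R" (3x3) and "t" (3): a world point X has camera coordinates R X + t. Camera axes: x right, y down, z forward; pixel columns grow to the right and rows downward; lengths in m; the calibration is good to about 2 mm. A picture is of the moment at which its call begins. There is no depth.
- bot.hand_in(): hands the job in; it is judged then, once.
Trained networks look in the newest picture that a camera, given by its name, has taken for a name from the list of things; names that differ only in an ending like _2 or _b are one class to them, and where a whole thing is asked for, a point or a joint stands for the part that bears it (a point fixed in the world has none). Each returns a list of dicts, best first, with "confidence" (0 to 1); they miss things now and then, are a little off and sometimes report something else, mostly with a low value. They report only what shows in the picture. A call takes as long as a camera call.
- finder.recognise(camera, name): "at" ([x, y, z] in m, in world coordinates, good to about 4 mm: the middle of the surface that is visible of it).
- finder.outline_of(camera, name): "pixels" (480x640 bool, what is visible of it).
The state is a dict: "time_s": time; "joint_positions": joint angles; "qvel": joint speeds; "tau": joint torques, N m; "position": TCP position; "tcp_rot": TCP orientation; "force": force on the tool from outside, world axes, zero at the start; "moment": the same for the moment, N m; "opening": opening from 0.0 (shut) to 1.0 (fully open); "grasp_force": force on a finger pad.
Only numpy, scipy, OpenCV 4.12 (cv2) and the standard library are available. Lean on these libraries where they do the work, as an engineer would, in place of code of your own. Each camera call takes 0.05 s, during which the arm holds its last target. There are 200 camera calls.

TASK

The culture-tube slant board is propped too steep on its ratchet, and the ratchet lets it go down only after it has been lifted past the last notch. By its steel bar, ease the board up until it meets the top stop, which throws the pawl off; lower it under control and press it fully flat on its rests so that the pawl snaps in again; then raise it to the second notch from the bottom, leave it resting there and let go. Do not drop the board, do not force it hard against the stop or the rests, and leave the other things alone.

Things in the scene. Friction and masses are not known exactly. Their poses are not given: they have to be found in the camera images.
- stand: aluminium base plate of the slant board stand, 225 mm deep, 290 mm wide, fixed to the table; origin on the table; its x axis points level from the bar side (nearest the robot) to the hinge, y to the left along the hinge, z up. The hinge axis lies at x = +90 mm, z = 75 mm
- hinge (a point): middle of the board's hinge axis, 75 mm above the table. From here the bar lies 230 mm x (-cos tilt) along the stand's x and 230 mm x (sin tilt) up
- bar (a point): middle of the steel bar at the board's free edge: round, 12 mm thick, 90 mm free length between two blue arms, parallel to the hinge, 230 mm from it in the board's mid-plane; 39 mm free between bar and board edge for a finger. Take it from above, tool upright, fingers closing across it along the stand's x; it turns in the grip as the board tilts
- board (a joint): tilt in rad of the white 180 x 200 x 8 mm board (0.4 to 0.6 kg with the tubes clipped on it): 0 flat on the rests, grows as the bar is lifted. The six notches hold it at 8, 14, 20, 26, 32 and 38 degrees (0.140, 0.244, 0.349, 0.454, 0.558, 0.663 rad, up to 0.004 more)
- quadrant: fixed steel plate at the stand's left with six teeth; origin on the hinge axis. As the board rises its brass pawl rides over them, a click every 6 degrees, at about 5 N upwards at the bar (2 N of it the board's weight). If let down, the board drops into the notch below, until the pawl has been thrown off
- top_stop: grey post, 167 mm tall, at the stand's left; origin at table height. Its black-faced slide throws the pawl off: from somewhere between 39 and 58 degrees the lift at the bar grows to about 9 N, then falls, till the pawl snaps out 4 to 6 degrees on. About 2 degrees later, between 46 and 65, the board meets it firmly. The setting must be felt. 10 N at the bar press on it with 28 N
- rearm: blue post 69 mm tall at the stand's left; origin at table height under it. With the pawl thrown off the board goes down freely to about 6 degrees, where the pawl meets this post; about 10 N downwards at the bar is then needed, less as it goes, until at 2.5 degrees the pawl snaps in again; then the board lies flat at 0
- rest: the two rubber-capped rest posts, 71 mm tall, under the free part of the board; origin at table height between them. 10 N downwards at the bar press on them with about 15 N more than the weight
- green_vial: squat white vial with green screw cap, 40 mm wide, 58 mm tall, a bystander; origin under its middle
- agar_dish: round culture dish, 92 mm wide, 15 mm high, a bystander; origin under its middle
- tape_roll: blue and yellow tape roll, 74 x 98 x 32 mm, a bystander; origin under its middle

How it is judged (in metres and radians):
On the way, in this order (a step that is already met when the one before it is completed fails the run):
1. the board has been lifted past its last notch (value of joint board above 0.74 rad), for 0.1 s.
2. the board lies fully flat on its rests (value of joint board below 0.02 rad), for 0.2 s.
At the end, for the whole second after the job is handed in: the board rests by itself in the second notch from the bottom, at 0.244 rad (14 degrees) within 0.026 rad (1.5 degrees), still, with the gripper clear of it (value of joint board between 0.218 and 0.27 rad and velocity of joint board between -0.03 and 0.03 rad/s and contact force between the fingers and anything else below 0.1 N); the robot touches nothing.
It fails at once if the board was dropped: it came down on its rests faster than 1.5 rad/s (value of joint board below 0.135 rad and velocity of joint board below -1.5 rad/s).
It fails at once if the board was forced against the top stop with more than 60 N (about 21 N at the bar) (contact force between top_stop and anything else above 60 N).
It fails at once if the board was forced down on its rests with more than 60 N (about 38 N at the bar) (contact force between rest and anything else above 60 N).
It fails at once if the vial, the culture dish or the tape roll was pushed more than 20 mm from its place (distance of any of green_vial, agar_dish, tape_roll from where it was at the start of the episode above 0.02 m).
It also fails if it takes over 64 s, if anything falls off the work surface, if the arm or the gripper's body presses on something with over 40 N, if the wrist force passes 120 N, or if a joint passes its speed limit or range.

## Working session

There is one attempt and no reset: what is moved stays moved. The work goes in short steps, Python scripts to look and compute and a tool call to move; the robot and the scene stay as the last step left them, time stands still between calls to the robot, and variables do not carry over. Pictures are saved under pics/ and viewed, at most 10 in all, crops included, and the job is handed in when it is done.

Besides the shell and the picture viewer there is one more tool, called after ">>>" as a command line: name --argument value ..., lists and objects as JSON in quotes. play_rows: Moves the arm, as the interface text tells. Its arguments: {"type":"object","properties":{"motion":{"type":"array"},"fingers":{"type":"number"}},"required":["motion"]}

```bash
mkdir -p pics
python3 - <<'E'
from rig import bot, imaging, finder
import cv2, numpy as np
s=bot.read_state()
print({k:np.round(v,3).tolist() for k,v in s.items()})
for c in ("side","top"):
    d=imaging.capture(c); cv2.imwrite(f"pics/{c}0.png",d["frame"][:,:,::-1])
    print(c,d["camera_matrix"].tolist(),d["k1"],np.round(d["R"],4).tolist(),np.round(d["t"],4).tolist())
    for n in ("bar","board","hinge","stand","quadrant","top_stop","rearm","rest","green_vial","agar_dish","tape_roll"):
        r=finder.recognise(c,n)
        print(c,n,[(np.round(q["at"],3).tolist(),round(q["confidence"],2)) for q in r[:2]])
E
```

```text
{'time_s': 0.0, 'joint_positions': [-78.352, 30.279, 82.157, -0.001, 67.687, -10.227], 'qvel': [0.037, 0.057, -0.074, -0.051, -0.002, 0.03], 'tau': [0.0, -44.004, -17.659, 0.063, 0.058, -0.0], 'position': [0.233, -0.579, 0.239], 'tcp_rot': [[0.928, 0.373, -0.0], [0.373, -0.928, 0.002], [0.0, -0.002, -1.0]], 'force': [0.747, 0.017, 1.134], 'moment': [0.079, -0.025, -0.03], 'grasp_force': 0.0, 'opening': 1.002}
side [[469.7331127899862, 0.0, 327.7917275849899], [0.0, 469.7331127899862, 234.70478132547376], [0.0, 0.0, 1.0]] -0.025953190447363123 [[0.9961, 0.0855, 0.0211], [0.0667, -0.5756, -0.815], [-0.0576, 0.8132, -0.5791]] [-0.5428, -0.0308, 1.222]
side bar [([0.573, -0.381, 0.113], 0.79)]
side board [([0.576, -0.38, 0.113], 0.92), ([0.7, -0.334, 0.091], 0.65)]
side hinge [([0.584, -0.392, 0.09], 0.81), ([0.698, -0.336, 0.092], 0.64)]
side stand [([0.587, -0.396, 0.088], 0.83)]
side quadrant [([0.699, -0.334, 0.092], 0.56)]
side top_stop [([0.725, -0.341, 0.155], 0.61), ([0.481, -0.384, 0.042], 0.25)]
side rearm []
side rest [([0.482, -0.384, 0.043], 0.62)]
side green_vial [([0.409, 
[... 205 characters left out ...]
3163], [0.0, 0.0, 1.0]] 0.038937144650915405 [[-0.0006, -0.9997, -0.0234], [-0.9966, 0.0026, -0.0828], [0.0828, 0.0233, -0.9963]] [-0.0751, 0.5456, 1.4861]
top bar [([0.58, -0.366, 0.124], 0.64), ([0.628, 0.118, 0.024], 0.46)]
top board [([0.573, -0.368, 0.122], 0.91)]
top hinge [([0.58, -0.351, 0.102], 0.93)]
top stand [([0.582, -0.355, 0.106], 0.74)]
top quadrant [([0.692, -0.325, 0.094], 0.53), ([0.581, -0.368, 0.124], 0.31)]
top top_stop [([0.711, -0.321, 0.179], 0.87)]
top rearm [([0.41, 0.047, 0.062], 0.49)]
top rest []
top green_vial [([0.408, 0.043, 0.06], 0.49)]
top agar_dish [([0.354, 0.227, 0.017], 0.77)]
top tape_roll [([0.63, 0.116, 0.026], 0.63), ([0.583, -0.352, 0.104], 0.46)]
```

View pics/side0.png

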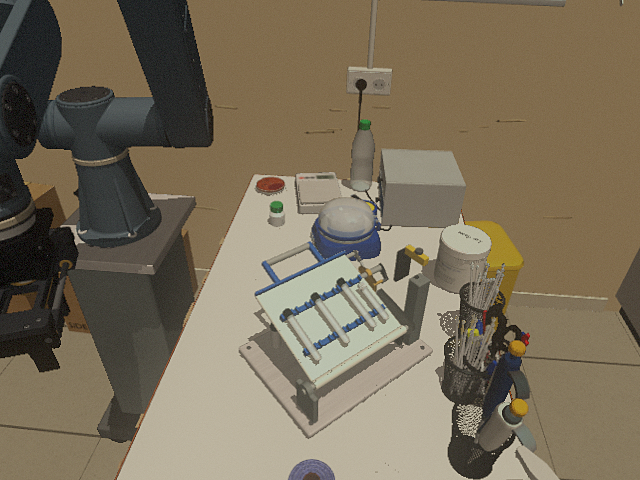

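View pics/top0.png

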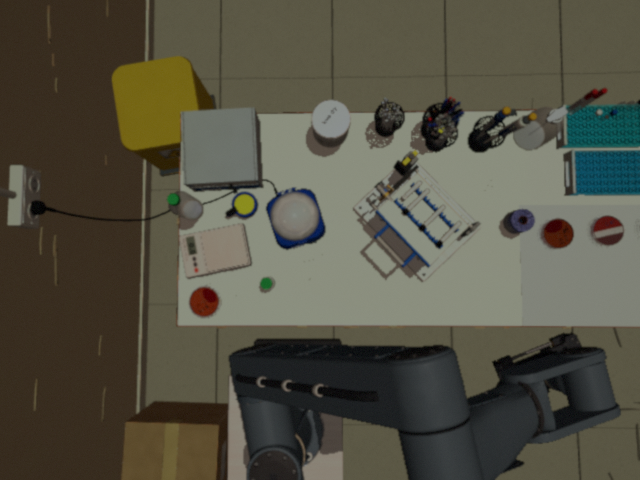

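The side view shows the stand with the bar as a grey tube from about (265,263) to (315,246). In the top view the bar runs from about (363,250) to (395,273), and the stand is turned about 40°. I'll enlarge both to measure.

Run:
```python
import cv2
a=cv2.imread("pics/side0.png")[225:445,230:440]; b=cv2.imread("pics/top0.png")[145:295,340:490]
a=cv2.resize(a,(560,587),interpolation=cv2.INTER_CUBIC); b=cv2.resize(b,(600,600),interpolation=cv2.INTER_CUBIC)
cv2.imwrite("pics/sidec.png",a);cv2.imwrite("pics/topc.png",b)
```

```text
(no output)
```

View pics/sidec.png

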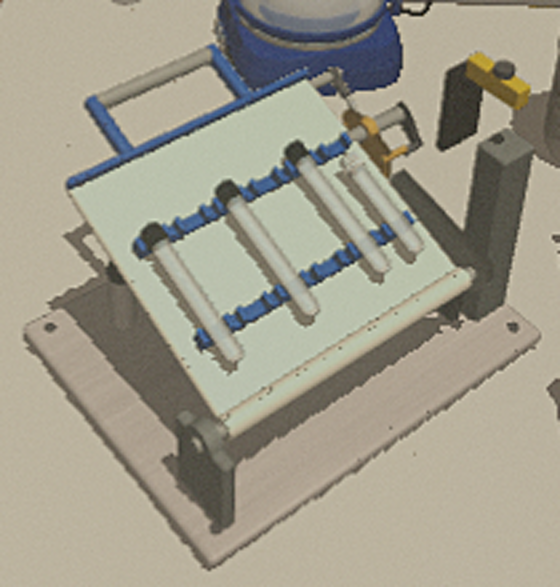

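View pics/topc.png

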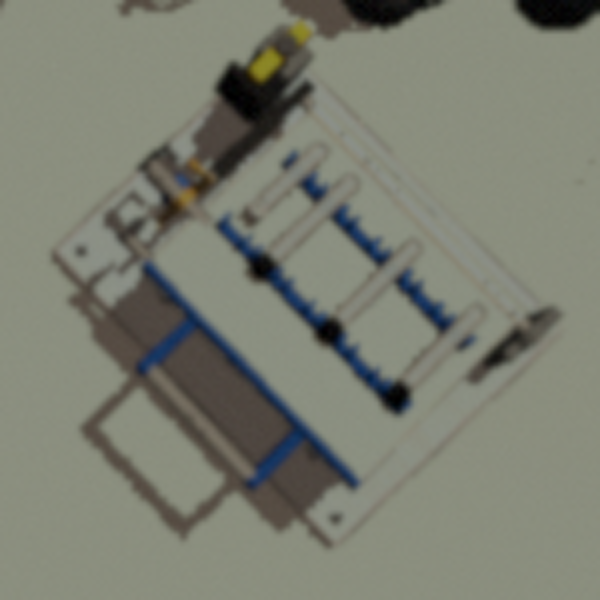

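In the crops (scales 2.667 and 4) the bar ends are at side (94,103) and (212,50), and top (255,484) and (147,370). The plate corners show at side (25,333), (212,568) and (540,335), and top (330,547), (560,315) and (55,255). I'll triangulate those points and fit the stand pose and tilt to them.

```bash
cat > geo.py <<'E'
import numpy as np, cv2
C={}
C["side"]=(np.array([[469.7331,0,327.7917],[0,469.7331,234.7048],[0,0,1]]),-0.025953190447363123,np.array([[0.9961,0.0855,0.0211],[0.0667,-0.5756,-0.815],[-0.0576,0.8132,-0.5791]]),np.array([-0.5428,-0.0308,1.222]))
C["top"]=(np.array([[531.0687,0,311.2464],[0,531.0687,233.7292],[0,0,1]]),0.038937144650915405,np.array([[-0.0006,-0.9997,-0.0234],[-0.9966,0.0026,-0.0828],[0.0828,0.0233,-0.9963]]),np.array([-0.0751,0.5456,1.4861]))
def proj(c,P):
    K,k1,R,t=C[c]
    return cv2.projectPoints(np.asarray(P,float).reshape(-1,3),cv2.Rodrigues(R)[0],t,K,np.array([k1,0,0,0]))[0].reshape(-1,2)
def tri(ps,pt):
    n=lambda c,p: cv2.undistortPoints(np.array([[p]],float),C[c][0],np.array([C[c][1],0,0,0])).reshape(2,1)
    M=[np.hstack([C[c][2],C[c][3][:,None]]) for c in("side","top")]
    X=cv2.triangulatePoints(M[0],M[1],n("side",ps),n("top",pt)); return (X[:3]/X[3]).ravel()
E
python3 - <<'E'
from geo import *
from scipy.optimize import least_squares
S=lambda x,y:(230+x/2.6667,225+y/2.6667); T=lambda x,y:(340+x/4,145+y/4)
bl=(S(212,50),T(147,370)); br=(S(94,103),T(255,484))
for n,p in(("barL",bl),("barR",br),("cornFR",(S(25,333),T(330,547))),("cornHR",(S(212,566),T(560,315)))): print(n,tri(*p).round(4))
L=[tri(*bl),tri(*br)];print("mid",np.mean(L,0).round(4))
# fit
obs=[("side","bl",bl[0]),("top","bl",bl[1]),("side","br",br[0]),("top","br",br[1]),("side","FR",S(25,333)),("top","FR",T(330,547)),("side","HR",S(212,562)),("top","HR",T(560,315)),("side","HL",S(540,333)),("top","FL",T(55,255))]
def pts(v):
    x,y,yaw,th,w,cx=v;c,s=np.cos(yaw),np.sin(yaw)
    W=lambda a,b,z:[x+c*a-s*b,y+s*a+c*b,z]
    bx=.09-.23*np.cos(th);bz=.075+.23*np.sin(th)
    return {"bl":W(bx,w,bz),"br":W(bx,-w,bz),"FR":W(-cx,-.145,.008),"HR":W(.225-cx,-.145,.008),"FL":W(-cx,.145,.008),"HL":W(.225-cx,.145,.008),"bar":W(bx,0,bz),"hinge":W(.09,0,.075)}
def f(v):
    P=pts(v);return np.concatenate([proj(c,P[n])[0]-np.array(o) for c,n,o in obs])
r=least_squares(f,[.58,-.37,-.75,.5,.05,.1125],loss="soft_l1")
print(r.x.round(4),"yaw",np.degrees(r.x[2]),"tilt",np.degrees(r.x[3]));print(r.fun.reshape(-1,2).round(1).tolist())
P=pts(r.x);print("bar",np.round(P["bar"],4),"hinge",np.round(P["hinge"],4))
E
```

```text
barL [ 0.5258 -0.2473  0.1585]
barR [ 0.453  -0.3151  0.1575]
cornFR [ 0.4108 -0.3899  0.0064]
cornHR [ 0.5685 -0.5544  0.0117]
mid [ 0.4894 -0.2812  0.158 ]
[ 0.5789 -0.3611 -0.8022  0.3294  0.051   0.0955] yaw -45.96546347392405 tilt 18.87097354836876
[[0.4, -0.2], [-5.7, -0.8], [0.4, 0.0], [-4.7, -1.0], [-2.5, 0.7], [1.2, 0.5], [0.7, 2.7], [0.2, 3.2], [-0.4, -0.0], [-2.1, 0.5]]
bar [ 0.4901 -0.2693  0.1494] hinge [ 0.6414 -0.4258  0.075 ]
```

Run:
```python
from geo import *
from scipy.optimize import least_squares
S=lambda x,y:(230+x/2.6667,225+y/2.6667); T=lambda x,y:(340+x/4,145+y/4)
bl=(S(212,50),T(147,370)); br=(S(94,103),T(255,484))
# pivots: hinge tube/bracket ends
for n,p in(("hingeR",(S(215,432),T(525,320))),("boardFR",(S(70,185),T(355,485))),("boardFL",(S(310,72),T(147,265)))): print(n,tri(*p).round(4))
obs=[("side","bl",bl[0]),("top","bl",bl[1]),("side","br",br[0]),("top","br",br[1]),("side","FR",S(25,333)),("top","FR",T(330,547)),("side","HR",S(212,562)),("top","HR",T(560,315)),("side","HL",S(540,333)),("top","FL",T(55,255))]
def pts(v):
    x,y,yaw,th,w,cy,cx=v;c,s=np.cos(yaw),np.sin(yaw)
    W=lambda a,b,z:[x+c*a-s*b,y+s*a+c*b,z]
    bx=.09-.23*np.cos(th);bz=.075+.23*np.sin(th)
    return {"bl":W(bx,w,bz),"br":W(bx,-w,bz),"FR":W(-cx,cy-.145,.008),"HR":W(.225-cx,cy-.145,.008),"FL":W(-cx,cy+.145,.008),"HL":W(.225-cx,cy+.145,.008),"bar":W(bx,0,bz),"hinge":W(.09,0,.075)}
def f(v):
    P=pts(v);return np.concatenate([proj(c,P[n])[0]-np.array(o) for c,n,o in obs])
r=least_squares(f,[.58,-.37,-.75,.5,.05,0,.1125],loss="soft_l1")
print(r.x.round(4),"yaw",np.degrees(r.x[2]),"tilt",np.degrees(r.x[3]));print(r.fun.reshape(-1,2).round(1).tolist())
P=pts(r.x);print("bar",np.round(P["bar"],4),"hinge",np.round(P["hinge"],4))
```

```text
hingeR [ 0.5618 -0.5108  0.0784]
boardFR [ 0.4511 -0.3816  0.1433]
boardFL [ 0.5961 -0.2493  0.1461]
[ 0.576  -0.3713 -0.8101  0.37    0.0497  0.0113  0.1011] yaw -46.412550826502795 tilt 21.201004271682258
[[-0.7, 0.1], [-0.3, -0.9], [-0.6, -0.0], [-0.0, -1.3], [-1.5, -0.4], [0.1, 0.1], [0.8, 1.7], [-0.4, 3.2], [0.5, -0.0], [-2.6, -0.4]]
bar [ 0.4902 -0.2812  0.1582] hinge [ 0.6381 -0.4365  0.075 ]
```

The fit gives a bar at about (0.490, -0.281, 0.155), stand yaw -46.4° and tilt about 20° (third notch). I'll approach above it with a narrow finger opening.

Units first: shifts go in shares of 50 cm and turns go in shares of 180 degrees. So 0.25 m is 0.5, 0.215 m is 0.43, -21.7 degrees is -0.1206.

>>> play_rows --motion '[[[0.04, -0.02, -0.01, 0, 0, -0.0083], [0.09, -0.046, -0.02, 0, 0, -0.0222], [0.15, -0.078, -0.02, 0, 0, -0.0389], [0.22, -0.114, -0.02, 0, 0, -0.0556], [0.29, -0.15, -0.02, 0, 0, -0.0722], [0.36, -0.186, -0.02, 0, 0, -0.0889], [0.43, -0.222, -0.02, 0, 0, -0.1056], [0.5, -0.258, -0.02, 0, 0, -0.1206]]]' --fingers 0.036

```text
time_s: 1.87
position: [0.4178, -0.3656, 0.2498]
tcp_rot: [[0.723, 0.691, 0.0], [0.691, -0.723, -0.0], [0.0, 0.0, -1.0]]
force: [0.4, 0.0, -0.4]
opening: 0.483
grasp_force: 0.0
```

```bash
cat > d.py <<'E'
from rig import bot
import numpy as np, sys
from scipy.spatial.transform import Rotation as Ro
def to(p,yaw=-46.4):
    s=bot.read_state();R=np.array(s["tcp_rot"])
    y=np.radians(yaw);ty=np.array([np.cos(y),np.sin(y),0]);tz=np.array([0,0,-1.]);T=np.c_[np.cross(ty,tz),ty,tz]
    print("t",round(s["time_s"],2),"pos",np.round(s["position"],4),"F",np.round(s["force"],2),"open",round(s["opening"]*87,1),"d",np.round(R.T@(np.array(p)-s["position"]),4),"w",np.round(Ro.from_matrix(R.T@T).as_rotvec(degrees=True),2))
if __name__=="__main__": to([float(a) for a in sys.argv[1:4]])
E
python3 d.py .490 -.281 .235
```

```text
t 1.87 pos [ 0.4178 -0.3656  0.2498] F [ 0.38  0.01 -0.38] open 42.0 d [ 0.1107 -0.0113  0.0148] w [ 0.03 -0.    0.1 ]
```

In the tool's units: 0.111 m is 0.222, 0.03 m is 0.06.

>>> play_rows --motion '[[[0.06, -0.006, 0, 0, 0, 0], [0.12, -0.012, 0, 0, 0, 0], [0.17, -0.018, 0.01, 0, 0, 0], [0.21, -0.022, 0.02, 0, 0, 0], [0.222, -0.022, 0.03, 0, 0, 0], [0.222, -0.022, 0.03, 0, 0, 0], [0.222, -0.022, 0.03, 0, 0, 0]]]'

```text
time_s: 2.45
position: [0.4893, -0.283, 0.2342]
tcp_rot: [[0.724, 0.69, -0.001], [0.69, -0.724, -0.0], [-0.001, -0.001, -1.0]]
force: [-0.3, -0.5, 0.4]
opening: 0.412
grasp_force: 0.0
```

Run:
```python
import d; d.to([.490,-.281,.155])
from rig import imaging; import cv2,numpy as np
from geo import proj
o=[]
for c,(x0,y0) in(("side",(230,150)),("top",(320,160))):
    f=imaging.capture(c)["frame"][:,:,::-1].copy()
    o.append(cv2.resize(f[y0:y0+150,x0:x0+130],(400,462),interpolation=cv2.INTER_CUBIC))
cv2.imwrite("pics/app.png",np.hstack(o))
```

```text
t 2.45 pos [ 0.4893 -0.283   0.2342] F [-0.34 -0.47  0.42] open 35.9 d [ 0.002  -0.0009  0.0792] w [-0.04  0.05  0.01]
```

View pics/app.png

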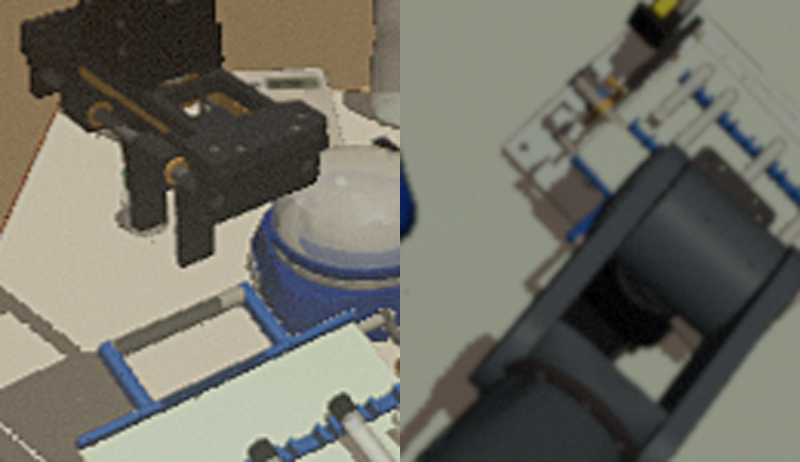

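The fingers straddle the bar line: tips near (140,225) and (195,262) in the left crop, with the bar mid at (178,318) below them. I'll descend and check the force.

In the tool's units: 0.08 m is 0.16, 0.05 m is 0.1.

>>> play_rows --motion '[[[0.004, -0.002, 0.04, 0, 0, 0], [0.004, -0.002, 0.07, 0, 0, 0], [0.004, -0.002, 0.1, 0, 0, 0], [0.004, -0.002, 0.12, 0, 0, 0], [0.004, -0.002, 0.136, 0, 0, 0], [0.004, -0.002, 0.148, 0, 0, 0], [0.004, -0.002, 0.16, 0, 0, 0], [0.004, -0.002, 0.16, 0, 0, 0]]]'

```text
time_s: 3.22
position: [0.49, -0.2806, 0.1538]
tcp_rot: [[0.725, 0.689, -0.001], [0.689, -0.725, 0.001], [-0.0, -0.001, -1.0]]
force: [-0.3, -0.1, -0.4]
opening: 0.417
grasp_force: 0.0
```

Run:
```python
import d; d.to([.490,-.281,.153])
from rig import imaging; import cv2,numpy as np
f=imaging.capture("side")["frame"][:,:,::-1].copy()
cv2.imwrite("pics/low.png",cv2.resize(f[200:310,230:370],(560,440),interpolation=cv2.INTER_CUBIC))
```

```text
t 3.22 pos [ 0.49   -0.2806  0.1538] F [-0.31 -0.09 -0.37] open 36.3 d [-0.0003  0.0003  0.0008] w [-0.07  0.01 -0.05]
```

View pics/low.png

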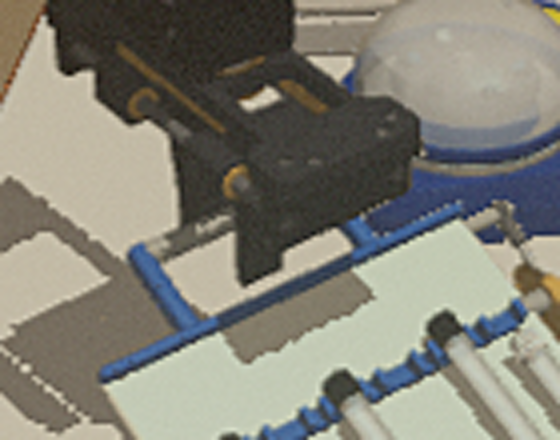

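The near finger (258,270) stands in the gap between bar and board, and the other is behind the bar (bar at (200,235)). I'll close on it.

>>> play_rows --motion '[[[0, 0, 0, 0, 0, 0], [0, 0, 0, 0, 0, 0], [0, 0, 0, 0, 0, 0], [0, 0, 0, 0, 0, 0], [0, 0, 0, 0, 0, 0], [0, 0, 0, 0, 0, 0]]]' --fingers 0

```text
time_s: 3.77
position: [0.4898, -0.2798, 0.1546]
tcp_rot: [[0.725, 0.689, -0.001], [0.689, -0.725, 0.001], [0.0, -0.002, -1.0]]
force: [-1.6, 2.4, 2.3]
opening: 0.127
grasp_force: 30.0
```

```bash
python3 d.py .490 -.281 .153
```

```text
t 3.77 pos [ 0.4898 -0.2798  0.1546] F [-1.6   2.42  2.34] open 11.1 d [-0.0007  0.001   0.0016] w [-0.11 -0.   -0.03]
```

In the tool's units: -0.0565 m is -0.113, -0.0499 m is -0.0998.

>>> play_rows --motion '[[[0, 0.004, -0.015, 0, 0, 0], [0, 0.01, -0.0298, 0, 0, 0], [0, 0.0168, -0.0444, 0, 0, 0], [0, 0.024, -0.0586, 0, 0, 0], [0, 0.032, -0.0726, 0, 0, 0], [0, 0.0402, -0.0864, 0, 0, 0], [0, 0.049, -0.0998, 0, 0, 0], [0, 0.0582, -0.113, 0, 0, 0]]]'

```text
time_s: 4.43
position: [0.5099, -0.3013, 0.2114]
tcp_rot: [[0.724, 0.689, -0.002], [0.689, -0.724, 0.001], [-0.0, -0.002, -1.0]]
force: [-1.6, 0.5, -8.6]
opening: 0.127
grasp_force: 30.0
```

```bash
cat > th.py <<'E'
from rig import bot
import numpy as np
s=bot.read_state();p=np.array(s["position"]);u=np.array([.689,-.725,0]);F=np.array(s["force"])
b=p+[0,0,.002]
rel=b-[.6381,-.4365,.075]
print("t",round(s["time_s"],2),"rel",round(rel@u,4),round(rel[2],4),"r",round(np.hypot(rel@u,rel[2]),4),"th",round(np.degrees(np.arctan2(rel[2],-rel@u)),2),"th_z",round(np.degrees(np.arcsin(rel[2]/.23)),2),"Fu",round(F@u,2),"Fz",round(F[2],2),"Flat",round(F@[.725,.689,0],2),"open",round(s["opening"]*87,1))
E
python3 th.py
```

```text
t 4.43 rel -0.1863 0.1384 r 0.2321 th 36.6 th_z 36.98 Fu -1.45 Fz -8.62 Flat -0.76 open 11.0
```

In the tool's units: -0.0094 m is -0.0188, -0.0032 m is -0.0064.

>>> play_rows --motion '[[[0, 0.0048, -0.0064, 0, 0, 0], [0, 0.0096, -0.0126, 0, 0, 0], [0, 0.0146, -0.0188, 0, 0, 0], [0, 0.0146, -0.0188, 0, 0, 0], [0, 0.0146, -0.0188, 0, 0, 0]]]'

```text
time_s: 4.85
position: [0.5151, -0.3068, 0.2214]
tcp_rot: [[0.724, 0.689, -0.001], [0.689, -0.724, -0.0], [-0.001, -0.0, -1.0]]
force: [-5.0, 1.8, -0.1]
opening: 0.124
grasp_force: 30.0
```

```bash
python3 th.py
```

```text
t 4.85 rel -0.1788 0.1484 r 0.2324 th 39.69 th_z 40.18 Fu -4.76 Fz -0.05 Flat -2.39 open 10.8
```

```bash
sed -i 's/b=p+\[0,0,.002\]/b=p+[0,0,-.0004]/' th.py; python3 -c "
import numpy as np
c=lambda t:.23*np.cos(np.radians(t)); s=lambda t:.23*np.sin(np.radians(t))
for t in range(38,70): print(t,round((c(38)-c(t))*1e3,1),round((s(t)-s(38))*1e3,1),end='; ')"
```

```text
38 0.0 0.0; 39 2.5 3.1; 40 5.1 6.2; 41 7.7 9.3; 42 10.3 12.3; 43 13.0 15.3; 44 15.8 18.2; 45 18.6 21.0; 46 21.5 23.8; 47 24.4 26.6; 48 27.3 29.3; 49 30.3 32.0; 50 33.4 34.6; 51 36.5 37.1; 52 39.6 39.6; 53 42.8 42.1; 54 46.1 44.5; 55 49.3 46.8; 56 52.6 49.1; 57 56.0 51.3; 58 59.4 53.4; 59 62.8 55.5; 60 66.2 57.6; 61 69.7 59.6; 62 73.3 61.5; 63 76.8 63.3; 64 80.4 65.1; 65 84.0 66.8; 66 87.7 68.5; 67 91.4 70.1; 68 95.1 71.7; 69 98.8 73.1;
```

In the tool's units: -0.012 m is -0.024, 0.0091 m is 0.0182.

>>> play_rows --motion '[[[0, 0.002, -0.006, 0, 0, 0], [0, 0.0074, -0.012, 0, 0, 0], [0, 0.0128, -0.018, 0, 0, 0], [0, 0.0182, -0.024, 0, 0, 0], [0, 0.0182, -0.024, 0, 0, 0], [0, 0.0182, -0.024, 0, 0, 0]]]'

```text
time_s: 5.35
position: [0.5217, -0.3139, 0.233]
tcp_rot: [[0.724, 0.689, -0.0], [0.689, -0.724, -0.001], [-0.001, 0.001, -1.0]]
force: [-5.1, 0.2, -0.4]
opening: 0.127
grasp_force: 30.0
```

```bash
python3 th.py
```

```text
t 5.35 rel -0.1691 0.1576 r 0.2311 th 42.99 th_z 43.25 Fu -3.68 Fz -0.37 Flat -3.56 open 11.0
```

In the tool's units: -0.011 m is -0.022, -0.001 m is -0.002.

>>> play_rows --motion '[[[-0.002, 0.0034, -0.006, 0, 0, 0], [-0.002, 0.0086, -0.012, 0, 0, 0], [-0.002, 0.014, -0.016, 0, 0, 0], [-0.002, 0.0192, -0.022, 0, 0, 0], [-0.002, 0.0192, -0.022, 0, 0, 0], [-0.002, 0.0192, -0.022, 0, 0, 0]]]'

```text
time_s: 5.85
position: [0.5286, -0.3215, 0.2439]
tcp_rot: [[0.724, 0.689, 0.002], [0.689, -0.724, -0.001], [0.001, 0.002, -1.0]]
force: [1.1, 0.6, -3.6]
opening: 0.129
grasp_force: 30.0
```

```bash
sed -i '$a th=np.arcsin(rel[2]/.23);print("lift",round(-(F@u*np.sin(th)+F[2]*np.cos(th)),2),"radial",round(-F@u*np.cos(th)+F[2]*np.sin(th),2))' th.py; python3 th.py
```

```text
t 5.85 rel -0.1588 0.1685 r 0.2316 th 46.71 th_z 47.12 Fu 0.35 Fz -3.62 Flat 1.19 open 11.2
lift 2.2 radial -2.89
```

In the tool's units: 0.0125 m is 0.025, -0.01 m is -0.02.

>>> play_rows --motion '[[[0, 0.0068, -0.0044, 0, 0, 0], [0, 0.013, -0.01, 0, 0, 0], [0, 0.019, -0.015, 0, 0, 0], [0, 0.025, -0.02, 0, 0, 0], [0, 0.025, -0.02, 0, 0, 0], [0, 0.025, -0.02, 0, 0, 0]]]'

```text
time_s: 6.35
position: [0.5366, -0.33, 0.2546]
tcp_rot: [[0.724, 0.689, 0.001], [0.689, -0.724, 0.0], [0.001, 0.0, -1.0]]
force: [-2.3, 4.0, 2.8]
opening: 0.127
grasp_force: 30.0
```

```bash
python3 th.py
```

```text
t 6.35 rel -0.1471 0.1792 r 0.2319 th 50.61 th_z 51.18 Fu -4.5 Fz 2.77 Flat 1.14 open 11.0
lift 1.77 radial 4.98
```

In the tool's units: 0.0117 m is 0.0234, -0.0098 m is -0.0196.

>>> play_rows --motion '[[[0, 0.0052, -0.006, 0, 0, 0], [0, 0.0112, -0.0106, 0, 0, 0], [0, 0.0172, -0.0152, 0, 0, 0], [0, 0.0234, -0.0196, 0, 0, 0], [0, 0.0234, -0.0196, 0, 0, 0], [0, 0.0234, -0.0196, 0, 0, 0]]]'

```text
time_s: 6.85
position: [0.5431, -0.3371, 0.2625]
tcp_rot: [[0.724, 0.689, -0.004], [0.689, -0.724, 0.005], [0.0, -0.006, -1.0]]
force: [-4.2, 5.9, 0.3]
opening: 0.126
grasp_force: 30.0
```

```bash
python3 th.py
```

```text
t 6.85 rel -0.1376 0.1871 r 0.2322 th 53.67 th_z 54.42 Fu -7.14 Fz 0.26 Flat 1.03 open 11.0
lift 5.66 radial 4.37
```

>>> play_rows --motion '[[[0, 0.0028, -0.0034, 0, 0, 0], [0, 0.006, -0.0056, 0, 0, 0], [0, 0.0092, -0.008, 0, 0, 0], [0, 0.0092, -0.008, 0, 0, 0]]]'

```text
time_s: 7.18
position: [0.5462, -0.3404, 0.266]
tcp_rot: [[0.724, 0.689, -0.005], [0.689, -0.724, 0.005], [-0.0, -0.007, -1.0]]
force: [-4.3, 5.4, -2.5]
opening: 0.125
grasp_force: 30.0
```

```bash
python3 th.py
```

```text
t 7.18 rel -0.133 0.1906 r 0.2324 th 55.08 th_z 55.94 Fu -6.92 Fz -2.5 Flat 0.6 open 10.9
lift 7.13 radial 1.8
```

>>> play_rows --motion '[[[0, 0.0032, -0.0024, 0, 0, 0], [0, 0.0066, -0.0046, 0, 0, 0], [0, 0.01, -0.0068, 0, 0, 0], [0, 0.01, -0.0068, 0, 0, 0]]]'

```text
time_s: 7.52
position: [0.5508, -0.3453, 0.2707]
tcp_rot: [[0.724, 0.689, -0.001], [0.689, -0.724, 0.001], [0.0, -0.002, -1.0]]
force: [-2.8, 3.7, 0.5]
opening: 0.125
grasp_force: 30.0
```

```bash
python3 th.py
```

```text
t 7.52 rel -0.1262 0.1953 r 0.2326 th 57.12 th_z 58.13 Fu -4.63 Fz 0.5 Flat 0.51 open 10.9
lift 3.67 radial 2.87
```

In the tool's units: 0.0026 m is 0.0052, -0.002 m is -0.004.

>>> play_rows --motion '[[[0, 0.0028, -0.002, 0, 0, 0], [0, 0.0052, -0.004, 0, 0, 0], [0, 0.0052, -0.004, 0, 0, 0]]]'

```text
time_s: 7.77
position: [0.5534, -0.3482, 0.2733]
tcp_rot: [[0.724, 0.689, 0.001], [0.689, -0.724, -0.001], [0.0, 0.002, -1.0]]
force: [-1.7, 3.6, 0.8]
opening: 0.122
grasp_force: 30.0
```

```bash
python3 th.py
```

```text
t 7.77 rel -0.1223 0.1979 r 0.2326 th 58.28 th_z 59.36 Fu -3.84 Fz 0.79 Flat 1.25 open 10.7
lift 2.91 radial 2.64
```

In the tool's units: 0.0023 m is 0.0046, -0.0016 m is -0.0032.

>>> play_rows --motion '[[[0, 0.0024, -0.0016, 0, 0, 0], [0, 0.0046, -0.0032, 0, 0, 0], [0, 0.0046, -0.0032, 0, 0, 0]]]'

```text
time_s: 8.02
position: [0.5548, -0.3496, 0.2745]
tcp_rot: [[0.725, 0.689, 0.001], [0.689, -0.725, -0.001], [0.0, 0.001, -1.0]]
force: [-1.4, 2.7, -0.4]
opening: 0.127
grasp_force: 30.0
```

```bash
python3 th.py
```

```text
t 8.02 rel -0.1204 0.1991 r 0.2327 th 58.83 th_z 59.95 Fu -2.91 Fz -0.43 Flat 0.87 open 11.1
lift 2.73 radial 1.09
```

In the tool's units: 0.0026 m is 0.0052, -0.0016 m is -0.0032.

>>> play_rows --motion '[[[0, 0.0028, -0.0016, 0, 0, 0], [0, 0.0052, -0.0032, 0, 0, 0], [0, 0.0052, -0.0032, 0, 0, 0]]]'

```text
time_s: 8.27
position: [0.5564, -0.3514, 0.276]
tcp_rot: [[0.725, 0.689, 0.0], [0.689, -0.725, -0.001], [-0.0, 0.001, -1.0]]
force: [-0.5, 3.0, 0.5]
opening: 0.125
grasp_force: 30.0
```

```bash
python3 th.py
```

```text
t 8.27 rel -0.118 0.2006 r 0.2328 th 59.55 th_z 60.73 Fu -2.51 Fz 0.48 Flat 1.69 open 10.9
lift 1.95 radial 1.64
```

>>> play_rows --motion '[[[0, 0.0028, -0.0016, 0, 0, 0], [0, 0.0054, -0.003, 0, 0, 0], [0, 0.0054, -0.003, 0, 0, 0]]]'

```text
time_s: 8.52
position: [0.5581, -0.3532, 0.2776]
tcp_rot: [[0.725, 0.689, 0.0], [0.689, -0.725, -0.0], [-0.0, 0.0, -1.0]]
force: [-0.7, 2.8, 0.5]
opening: 0.124
grasp_force: 30.0
```

```bash
python3 th.py
```

```text
t 8.52 rel -0.1155 0.2022 r 0.2328 th 60.26 th_z 61.53 Fu -2.52 Fz 0.52 Flat 1.4 open 10.8
lift 1.96 radial 1.66
```

In the tool's units: 0.0027 m is 0.0054, -0.0015 m is -0.003.

>>> play_rows --motion '[[[0, 0.0028, -0.0016, 0, 0, 0], [0, 0.0054, -0.003, 0, 0, 0], [0, 0.0054, -0.003, 0, 0, 0]]]'

```text
time_s: 8.77
position: [0.5585, -0.3537, 0.278]
tcp_rot: [[0.724, 0.689, -0.004], [0.689, -0.724, 0.004], [-0.0, -0.005, -1.0]]
force: [-3.6, 5.6, -1.6]
opening: 0.126
grasp_force: 30.0
```

```bash
python3 th.py
```

```text
t 8.77 rel -0.1148 0.2026 r 0.2329 th 60.45 th_z 61.73 Fu -6.59 Fz -1.58 Flat 1.27 open 11.0
lift 6.55 radial 1.73
```

In the tool's units: 0.001 m is 0.002, -0.0006 m is -0.0012.

>>> play_rows --motion '[[[0, 0.002, -0.0012, 0, 0, 0], [0, 0.002, -0.0012, 0, 0, 0], [0, 0.002, -0.0012, 0, 0, 0]]]'

```text
time_s: 9.02
position: [0.5587, -0.3539, 0.2781]
tcp_rot: [[0.724, 0.689, -0.005], [0.689, -0.724, 0.005], [-0.001, -0.007, -1.0]]
force: [-5.3, 6.3, -1.3]
opening: 0.124
grasp_force: 30.0
```

```bash
python3 th.py; python3 -c "
import numpy as np
c=lambda t:.23*np.cos(np.radians(t)); s=lambda t:.23*np.sin(np.radians(t))
for t in range(62,-1,-2): print(t,round((c(t)-c(61))*1e3,1),round((s(61)-s(t))*1e3,1),end='; ')"
```

```text
t 9.02 rel -0.1146 0.2027 r 0.2329 th 60.51 th_z 61.8 Fu -8.28 Fz -1.33 Flat 0.5 open 10.8
lift 7.92 radial 2.74
62 -3.5 -1.9; 60 3.5 2.0; 58 10.4 6.1; 56 17.1 10.5; 54 23.7 15.1; 52 30.1 19.9; 50 36.3 25.0; 48 42.4 30.2; 46 48.3 35.7; 44 53.9 41.4; 42 59.4 47.3; 40 64.7 53.3; 38 69.7 59.6; 36 74.6 66.0; 34 79.2 72.5; 32 83.5 79.3; 30 87.7 86.2; 28 91.6 93.2; 26 95.2 100.3; 24 98.6 107.6; 22 101.7 115.0; 20 104.6 122.5; 18 107.2 130.1; 16 109.6 137.8; 14 111.7 145.5; 12 113.5 153.3; 10 115.0 161.2; 8 116.3 169.2; 6 117.2 177.1; 4 117.9 185.1; 2 118.4 193.1; 0 118.5 201.2;
```

That is the stop: the lift rises with almost no motion, after the pawl bump at about 54–57°. Next I lower the board under control.

In the tool's units: -0.0518 m is -0.1036, -0.0459 m is -0.0918.

>>> play_rows --motion '[[[0, -0.014, 0.0078, 0, 0, 0], [0, -0.0278, 0.016, 0, 0, 0], [0, -0.0412, 0.0248, 0, 0, 0], [0, -0.0544, 0.034, 0, 0, 0], [0, -0.0672, 0.0436, 0, 0, 0], [0, -0.0796, 0.0538, 0, 0, 0], [0.001, -0.0918, 0.0642, 0, 0, 0], [0.001, -0.1036, 0.0752, 0, 0, 0]]]'

```text
time_s: 9.68
position: [0.5253, -0.3181, 0.2413]
tcp_rot: [[0.724, 0.689, 0.001], [0.689, -0.724, -0.002], [-0.0, 0.002, -1.0]]
force: [2.9, -1.1, -3.0]
opening: 0.122
grasp_force: 30.0
```

```bash
python3 th.py
```

```text
t 9.68 rel -0.1636 0.1659 r 0.233 th 45.4 th_z 46.17 Fu 2.82 Fz -3.01 Flat 1.31 open 10.6
lift 0.05 radial -4.12
```

In the tool's units: 0.034 m is 0.068, 0.0309 m is 0.0618.

>>> play_rows --motion '[[[0, -0.01, 0.012, 0, 0, 0], [0, -0.021, 0.0244, 0, 0, 0], [0, -0.0316, 0.0364, 0, 0, 0], [0, -0.0416, 0.049, 0, 0, 0], [0.001, -0.0514, 0.0618, 0, 0, 0], [0.001, -0.056, 0.068, 0, 0, 0]]]'

```text
time_s: 10.18
position: [0.5057, -0.2969, 0.2067]
tcp_rot: [[0.724, 0.689, -0.001], [0.689, -0.724, -0.0], [-0.001, -0.0, -1.0]]
force: [1.7, -0.6, -3.3]
opening: 0.122
grasp_force: 30.0
```

```bash
python3 th.py
```

```text
t 10.18 rel -0.1924 0.1313 r 0.2329 th 34.31 th_z 34.8 Fu 1.57 Fz -3.3 Flat 0.85 open 10.6
lift 1.82 radial -3.17
```

In the tool's units: 0.0567 m is 0.1134, 0.0003 m is 0.0006.

>>> play_rows --motion '[[[0, -0.007, 0.0124, 0, 0, 0], [0, -0.0154, 0.0262, 0, 0, 0], [0, -0.0236, 0.0402, 0, 0, 0], [0, -0.0312, 0.0544, 0, 0, 0], [0, -0.0382, 0.0688, 0, 0, 0], [0, -0.0446, 0.0834, 0, 0, 0], [0.0006, -0.0506, 0.0984, 0, 0, 0], [0.0006, -0.0562, 0.1134, 0, 0, 0]]]'

```text
time_s: 10.85
position: [0.4873, -0.277, 0.1505]
tcp_rot: [[0.724, 0.689, 0.001], [0.689, -0.724, -0.001], [-0.0, 0.001, -1.0]]
force: [2.3, -1.8, -2.5]
opening: 0.122
grasp_force: 30.0
```

```bash
python3 th.py
```

```text
t 10.85 rel -0.2196 0.0751 r 0.232 th 18.88 th_z 19.06 Fu 2.93 Fz -2.48 Flat 0.45 open 10.6
lift 1.39 radial -3.58
```

In the tool's units: 0.0425 m is 0.085, 0.0385 m is 0.077.

>>> play_rows --motion '[[[0, -0.0036, 0.0152, 0, 0, 0], [0, -0.008, 0.0306, 0, 0, 0], [0, -0.012, 0.0462, 0, 0, 0], [0, -0.0154, 0.0618, 0, 0, 0], [0, -0.018, 0.077, 0, 0, 0], [0, -0.0194, 0.085, 0, 0, 0], [0, -0.0194, 0.085, 0, 0, 0]]]'

```text
time_s: 11.43
position: [0.4811, -0.2703, 0.1078]
tcp_rot: [[0.725, 0.689, 0.001], [0.689, -0.725, -0.001], [0.0, 0.002, -1.0]]
force: [3.3, -2.6, -2.8]
opening: 0.125
grasp_force: 30.0
```

```bash
python3 th.py
```

```text
t 11.43 rel -0.2287 0.0324 r 0.231 th 8.06 th_z 8.09 Fu 4.13 Fz -2.78 Flat 0.59 open 10.9
lift 2.17 radial -4.48
```

In the tool's units: 0.016 m is 0.032, 0.012 m is 0.024.

>>> play_rows --motion '[[[0, 0.0006, 0.008, 0, 0, 0], [0, 0, 0.016, 0, 0, 0], [0, 0, 0.024, 0, 0, 0], [0, -0.0006, 0.032, 0, 0, 0], [0, -0.0006, 0.032, 0, 0, 0]]]'

```text
time_s: 11.85
position: [0.4804, -0.2695, 0.0926]
tcp_rot: [[0.724, 0.689, 0.001], [0.689, -0.724, -0.0], [0.0, 0.001, -1.0]]
force: [2.6, -1.8, -2.3]
opening: 0.124
grasp_force: 30.0
```

```bash
python3 th.py
```

```text
t 11.85 rel -0.2298 0.0172 r 0.2304 th 4.29 th_z 4.3 Fu 3.08 Fz -2.28 Flat 0.61 open 10.8
lift 2.05 radial -3.24
```

In the tool's units: 0.006 m is 0.012, 0.004 m is 0.008.

>>> play_rows --motion '[[[0, 0.0006, 0.004, 0, 0, 0], [0, 0.0006, 0.008, 0, 0, 0], [0, 0.0006, 0.012, 0, 0, 0], [0, 0.0006, 0.012, 0, 0, 0]]]'

```text
time_s: 12.18
position: [0.4803, -0.2693, 0.086]
tcp_rot: [[0.725, 0.689, -0.001], [0.689, -0.725, 0.001], [0.0, -0.001, -1.0]]
force: [1.7, -1.1, -2.7]
opening: 0.131
grasp_force: 30.0
```

```bash
python3 th.py
```

```text
t 12.18 rel -0.2299 0.0106 r 0.2302 th 2.64 th_z 2.64 Fu 1.95 Fz -2.69 Flat 0.53 open 11.4
lift 2.6 radial -2.08
```

Run:
```python
from rig import imaging; import cv2
f=imaging.capture("side")["frame"][:,:,::-1].copy()
cv2.imwrite("pics/flat1.png",cv2.resize(f[220:420,220:440],(792,580)if 0 else (638,580),interpolation=cv2.INTER_CUBIC))
```

View pics/flat1.png

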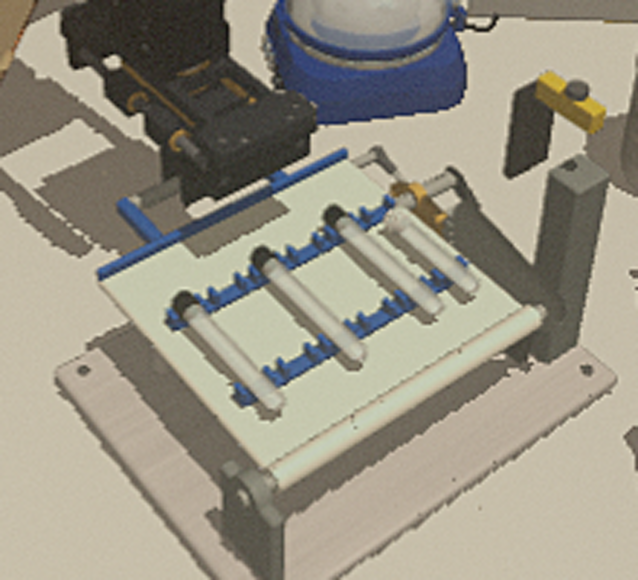

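The board looks nearly flat, with its free corners at crop (103,272) and (345,152) and the bar's right end at (122,205). I'll work out the tilt from these.

Run:
```python
from geo import *
x,y,yaw=.576,-.3713,-.8101;c,s=np.cos(yaw),np.sin(yaw)
def W(r,b,th): a=.09-r*np.cos(th);return [x+c*a-s*b,y+s*a+c*b,.075+r*np.sin(th)]
for t in (20,26,0,2,4,6,8,10):
    th=np.radians(t);print(t,proj("side",[W(.23,-.05,th),W(.185,-.1,th),W(.185,.1,th)]).round(1).tolist())
print("start obs",(265.2,263.6),(256.2,294.4),(346.2,252)); f=lambda a,b:(220+a/2.9,220+b/2.9)
print("now",f(122,205),f(103,272),f(345,152))
```

```text
20 [[264.2, 265.1], [253.2, 295.5], [342.1, 252.7]]
26 [[266.3, 258.1], [254.8, 290.2], [345.0, 247.3]]
0 [[262.6, 293.2], [252.5, 318.0], [337.4, 274.7]]
2 [[262.4, 290.1], [252.3, 315.4], [337.5, 272.3]]
4 [[262.3, 287.1], [252.1, 313.0], [337.7, 269.9]]
6 [[262.2, 284.1], [252.0, 310.6], [338.0, 267.6]]
8 [[262.3, 281.2], [252.0, 308.2], [338.4, 265.3]]
10 [[262.4, 278.4], [252.0, 306.0], [338.8, 263.1]]
start obs (265.2, 263.6) (256.2, 294.4) (346.2, 252)
now (262.0689655172414, 290.6896551724138) (255.51724137931035, 313.7931034482759) (338.9655172413793, 272.41379310344826)
```

In the tool's units: 0.004 m is 0.008, 0.002 m is 0.004.

>>> play_rows --motion '[[[0, 0.0006, 0.004, 0, 0, 0], [0, 0.0006, 0.008, 0, 0, 0], [0, 0.0006, 0.008, 0, 0, 0]]]'

```text
time_s: 12.48
position: [0.4803, -0.2693, 0.083]
tcp_rot: [[0.724, 0.689, -0.001], [0.689, -0.724, 0.001], [0.0, -0.001, -1.0]]
force: [1.1, 0.3, 3.3]
opening: 0.127
grasp_force: 30.0
```

```bash
python3 th.py
```

```text
t 12.48 rel -0.2299 0.0076 r 0.2301 th 1.88 th_z 1.88 Fu 0.51 Fz 3.33 Flat 0.97 open 11.0
lift -3.35 radial -0.4
```

In the tool's units: 0.0025 m is 0.005, 0.0015 m is 0.003.

>>> play_rows --motion '[[[0, 0, 0.003, 0, 0, 0], [0, 0, 0.005, 0, 0, 0], [0, 0, 0.005, 0, 0, 0]]]'

```text
time_s: 12.73
position: [0.4803, -0.2693, 0.0827]
tcp_rot: [[0.724, 0.69, -0.0], [0.69, -0.724, 0.0], [-0.0, -0.001, -1.0]]
force: [-1.6, 2.4, 18.5]
opening: 0.126
grasp_force: 30.0
```

```bash
python3 th.py
```

```text
t 12.73 rel -0.2299 0.0073 r 0.23 th 1.81 th_z 1.81 Fu -2.88 Fz 18.51 Flat 0.47 open 11.0
lift -18.41 radial 3.46
```

The rests are felt: 2.5 mm of command adds 15 N with no further travel. So flat is at TCP z ≈ 0.0827, because the bar sits lower in the pads than I assumed. I'll hold briefly, ease off, then raise past 14°.

In the tool's units: -0.0025 m is -0.005, -0.0015 m is -0.003.

>>> play_rows --motion '[[[0, 0, 0, 0, 0, 0], [0, 0, 0, 0, 0, 0], [0, 0, -0.003, 0, 0, 0], [0, 0, -0.005, 0, 0, 0], [0, 0, -0.005, 0, 0, 0], [0, 0, -0.005, 0, 0, 0], [0, 0, -0.005, 0, 0, 0]]]'

```text
time_s: 13.32
position: [0.4803, -0.2693, 0.0828]
tcp_rot: [[0.724, 0.689, -0.001], [0.689, -0.724, 0.001], [0.0, -0.001, -1.0]]
force: [-0.3, 1.7, 6.3]
opening: 0.126
grasp_force: 30.0
```

```bash
python3 th.py
```

```text
t 13.32 rel -0.23 0.0074 r 0.2301 th 1.85 th_z 1.85 Fu -1.44 Fz 6.3 Flat 0.95 open 10.9
lift -6.25 radial 1.64
```

In the tool's units: -0.043 m is -0.086, 0.0039 m is 0.0078.

>>> play_rows --motion '[[[0, 0, -0.014, 0, 0, 0], [0, 0.0006, -0.026, 0, 0, 0], [0, 0.0014, -0.038, 0, 0, 0], [0, 0.0026, -0.05, 0, 0, 0], [0, 0.004, -0.062, 0, 0, 0], [0, 0.0056, -0.074, 0, 0, 0], [0, 0.0078, -0.086, 0, 0, 0], [0, 0.0078, -0.086, 0, 0, 0]]]'

```text
time_s: 13.98
position: [0.483, -0.2723, 0.1267]
tcp_rot: [[0.724, 0.689, -0.001], [0.689, -0.724, 0.0], [-0.0, -0.001, -1.0]]
force: [1.4, 1.1, -3.6]
opening: 0.123
grasp_force: 30.0
```

```bash
python3 th.py
```

```text
t 13.98 rel -0.2259 0.0513 r 0.2317 th 12.8 th_z 12.9 Fu 0.21 Fz -3.62 Flat 1.79 open 10.7
lift 3.48 radial -1.01
```

>>> play_rows --motion '[[[0, 0.002, -0.01, 0, 0, 0], [0, 0.0044, -0.02, 0, 0, 0], [0, 0.0072, -0.03, 0, 0, 0], [0, 0.009, -0.036, 0, 0, 0], [0, 0.0104, -0.0426, 0, 0, 0], [0, 0.0104, -0.0426, 0, 0, 0], [0, 0.0104, -0.0426, 0, 0, 0]]]'

```text
time_s: 14.57
position: [0.4862, -0.2758, 0.147]
tcp_rot: [[0.724, 0.689, -0.001], [0.689, -0.724, 0.001], [-0.0, -0.002, -1.0]]
force: [-0.5, 2.2, -3.9]
opening: 0.123
grasp_force: 30.0
```

```bash
python3 th.py
```

```text
t 14.57 rel -0.2212 0.0716 r 0.2325 th 17.95 th_z 18.15 Fu -1.94 Fz -3.89 Flat 1.11 open 10.7
lift 4.3 radial 0.63
```

In the tool's units: 0.01 m is 0.02, -0.0022 m is -0.0044.

>>> play_rows --motion '[[[0, -0.002, 0.006, 0, 0, 0], [0, -0.0032, 0.012, 0, 0, 0], [0, -0.004, 0.016, 0, 0, 0], [0, -0.0044, 0.02, 0, 0, 0], [0, -0.0044, 0.02, 0, 0, 0], [0, -0.0044, 0.02, 0, 0, 0]]]'

```text
time_s: 15.07
position: [0.4846, -0.2742, 0.1382]
tcp_rot: [[0.724, 0.69, -0.002], [0.69, -0.724, 0.001], [-0.001, -0.002, -1.0]]
force: [-4.7, 5.0, 9.3]
opening: 0.127
grasp_force: 30.0
```

```bash
python3 th.py
```

```text
t 15.07 rel -0.2235 0.0628 r 0.2321 th 15.71 th_z 15.86 Fu -6.89 Fz 9.29 Flat 0.05 open 11.1
lift -7.05 radial 9.17
```

The board is caught in a notch at TCP z 0.1382, which is 14.0° from flat. I'll relieve the load, open slightly and withdraw upward.

In the tool's units: -0.0012 m is -0.0024, -0.001 m is -0.002.

>>> play_rows --motion '[[[0, -0.002, -0.0024, 0, 0, 0], [0, -0.002, -0.0024, 0, 0, 0], [0, -0.002, -0.0024, 0, 0, 0]]]'

```text
time_s: 15.32
position: [0.4848, -0.2743, 0.1395]
tcp_rot: [[0.724, 0.69, 0.001], [0.69, -0.724, -0.001], [-0.0, 0.001, -1.0]]
force: [-3.0, 2.6, 7.0]
opening: 0.126
grasp_force: 30.0
```

```bash
python3 th.py
```

```text
t 15.32 rel -0.2232 0.0641 r 0.2322 th 16.02 th_z 16.18 Fu -4.0 Fz 7.02 Flat -0.38 open 11.0
lift -5.63 radial 5.8
```

>>> play_rows --motion '[[[0, 0, 0, 0, 0, 0], [0, 0, 0, 0, 0, 0], [0, 0, 0, 0, 0, 0], [0, 0, 0, 0, 0, 0], [0, 0, 0, 0, 0, 0], [0, 0, 0, 0, 0, 0]]]' --fingers 0.034

```text
time_s: 15.82
position: [0.485, -0.2745, 0.1381]
tcp_rot: [[0.724, 0.689, 0.001], [0.689, -0.724, -0.001], [-0.0, 0.001, -1.0]]
force: [-0.4, 0.2, 0.1]
opening: 0.378
grasp_force: 0.0
```

```bash
python3 th.py
```

```text
t 15.82 rel -0.223 0.0627 r 0.2316 th 15.71 th_z 15.82 Fu -0.43 Fz 0.06 Flat -0.21 open 32.9
lift 0.06 radial 0.43
```

In the tool's units: -0.12 m is -0.24, -0.115 m is -0.23.

>>> play_rows --motion '[[[0, 0, -0.016, 0, 0, 0], [0, 0, -0.036, 0, 0, 0], [0, 0, -0.066, 0, 0, 0], [0, 0, -0.106, 0, 0, 0], [0, 0, -0.15, 0, 0, 0], [0, 0, -0.2, 0, 0, 0], [0, 0, -0.23, 0, 0, 0], [0, 0, -0.24, 0, 0, 0]]]'

```text
time_s: 16.48
position: [0.4862, -0.2752, 0.2622]
tcp_rot: [[0.724, 0.689, 0.006], [0.689, -0.724, -0.005], [0.001, 0.007, -1.0]]
force: [-0.3, 0.1, 0.5]
opening: 0.387
grasp_force: 0.0
```

```bash
python3 th.py
python3 - <<'E'
from rig import imaging; import cv2
f=imaging.capture("side")["frame"][:,:,::-1].copy()
cv2.imwrite("pics/end.png",cv2.resize(f[220:420,220:440],(638,580),interpolation=cv2.INTER_CUBIC))
E
```

```text
t 16.48 rel -0.2216 0.1868 r 0.2898 th 40.14 th_z 54.33 Fu -0.29 Fz 0.54 Flat -0.15 open 33.7
lift -0.08 radial 0.61
```

View pics/end.png

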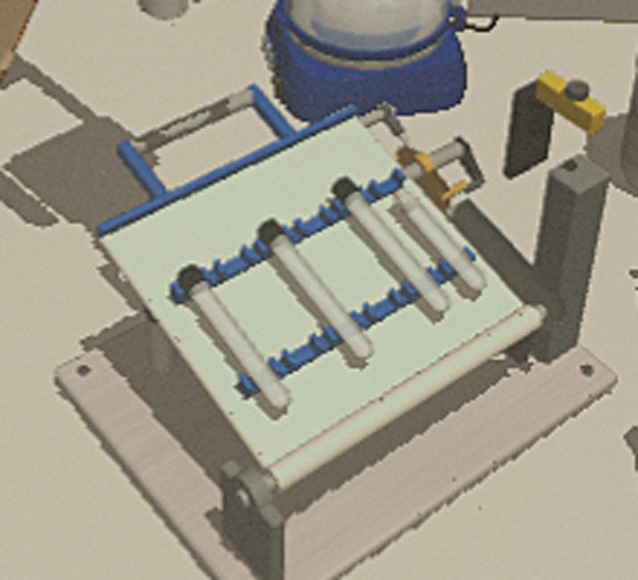

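The bar's right end is at crop (122,148), full-frame (262,271). The model gives about 273 px at 14°, 265 at 20° and 281 at 8°, so the board rests in the second notch and the gripper is clear. I'm handing in.

```bash
python3 -c "
from rig import bot
print(bot.hand_in())"
```

```text
the job is handed in; nothing more can be done
None
```

The job is handed in with the board resting in the second notch (about 14°), the gripper clear and nothing else touched; I felt it meet the top stop and press flat on its rests, but did not feel the pawl snap back in (the board did hold in the notch on the way up), and no verdict came back.

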